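Prove the two-stop trolley handle of an equipment case

ROBOT

A 7-joint arm with a two-finger parallel gripper is mounted at the origin on the work surface. World frame = base frame: x ahead of the robot, y to its left, z up, the work surface at z = 0. Lengths are in m, angles in rad, forces in N, time in s.
With the tool pointing down it reaches from about 0.35 to 0.9 m from the base axis. Payload 19.9 kg.
Tool frame: the origin (TCP) lies between the finger pads; the fingertips stand 19 mm ahead of it and the grasp point (between the pads) is the TCP; z points along the fingers, y is the line along which they close (so a half turn about z gives the same grasp; the last joint's range is limited). The gripper opens to 94 mm and grips with 3 to 60 N. Pads are 16 mm wide; open, the fingers measure 119 mm over their backs; the gripper's body (75 mm by 177 mm) begins 78 mm behind the grasp point.
Start: joints at [1.135, 0.417, -0.01, 1.614, 0.005, 1.111, -0.053], TCP at [0.24, -0.577, 0.224] pointing down, gripper open.
Joint ranges: [-2.81, 2.81], [-0.39, 2.02], [-1.27, 1.25], [0.06, 2.57], [-1.19, 4.33], [0.19, 2], [-2.82, 2.82]. Speed limits (rad/s): [1.89, 1.89, 2.39, 2.39, 3.01, 3.01, 3.01].

INTERFACE

Orientations are given as a 3x3 rotation matrix whose columns are the frame's x, y, z axes.
In Python, from rig import robot gives the robot as it stands. Calls block until the motion is done:
- robot.move_ptp(position, orientation): joint-space move of the TCP to a pose.
- robot.move_linear(position, velocity=0.15, frame=None, threshold=None): straight line of the TCP; frame=None keeps the orientation; velocity is the mean speed in m/s. With threshold (N) it stops when the force on the tool has changed by that much, and returns True; else False.
- robot.goto_joints(angles): joint-space move.
- robot.gripper_to(opening): finger opening in m; the grip force is fixed at half the most; returns when the fingers have stopped.
- robot.pause(seconds).
- robot.ik(position, orientation): joint angles nearest the present ones, or None.
- robot.get_state(): the state.
- robot.grab_frame(name): name is "side" or "top"; returns the picture (480x640x3 uint8, red, green, blue); there is no depth.
- robot.camera_info(name): a dict with "fx", "fy", "cx", "cy" (pixels), "rvec" (rotation vector, rad) and "tvec" (3), from world to camera coordinates, as OpenCV has them. Camera axes: x right, y down, z forward; pixel columns grow to the right and rows downward; lengths in m; the calibration is good to about 2 mm. A picture is of the moment at which its call begins. camera_info takes no time and is no camera call.
A pose or a line that the arm cannot do raises robot.PlanningError and nothing moves.
- robot.sign_off(): hands the job in; it is judged then, once.
The state is a dict: "time": time; "qpos": joint angles; "joint_vel": joint speeds; "effort": joint torques, N m; "ee_pos": TCP position; "tool_rot": TCP orientation; "force": force on the tool from outside, world axes, zero at the start; "moment": the same for the moment, N m; "opening": finger opening in m; "grasp_force": force on a finger pad.
Only numpy, scipy, OpenCV 4.12 (cv2) and the standard library are available. Lean on these libraries where they do the work, as an engineer would, in place of code of your own. Each camera call takes 0.05 s, during which the arm holds its last target. There are 200 camera calls.

TASK

Check the telescopic handle of the blue trolley case before it is sent out: press the red button in the grip, draw the handle out and let it click into its first stop with the button sprung back out, then press the button again, draw the handle on to its second stop and let it click in there too. Finish while holding: the handle still locked fully out, and the gripper closed firmly on the black bar beside the button, so that the button stays out. Leave everything else on the bench and on the case where it lies.

Things in the scene. Friction and masses are not known exactly. Their poses are not given: they have to be found in the camera images.
- case: blue hard case, 350 wide, 550 long, 206 mm high, heavy, fixed, lying on its front, the back with two aluminium rails upward. Origin on the bench under the grip as it lies fully in; x across the case, y into the case, z up. The grip lies in a well: 63 mm free behind the bar, 115 mm free either side of the middle, floor 65 mm below the bar's centre; the shell around is at most 16 mm higher than it.
- grip (a point): centre of the black grip bar of the handle, 190 mm above the bench; moves with the handle. Axes as the case: x along the bar, y into the case, z up; the handle is drawn out level, straight along -y. Bar 165 mm long (x), 24 mm thick (y: faces at -12 and +12 mm), 22 mm high (z). Two flat tubes at x = +/-75 mm join it to the rails. Either side of the button 45 mm of bar is free to grip, up to the tubes.
- button_face (a point): centre of the outer (-y) face of the red release button, in the middle of the bar's front: 36 mm long (x), 14 mm high, 8 mm proud of the bar when out. It is pressed along +y of the grip, for instance by squeezing button and bar between the two fingers (32 mm wide together, 25 mm pressed). Axes as grip.
- handle (a joint): how far the handle is drawn out, in m: 0 fully in, first stop at 0.140, second stop (fully out, end of travel) at 0.280. Sliding takes 3 to 4 N. Locked, it has 2 mm of play either way and will not slide in or out until the button is pressed.
- button (a joint): how far the red button is pressed, in m: 0 out, 0.007 fully in; spring 3 N at first, 9 N fully in. Pressed beyond 0.005 it draws the lock pin and the handle slides. Let go between two stops it stays in at about 0.0048 and springs out by itself when the handle reaches the next stop and locks; kept pressed, the handle runs past the first stop without locking.
- brown_carton: bystander: taped brown carton, 150 x 110 x 90 mm high; origin under its centre
- white_carton: bystander: flat white carton, 200 x 140 x 45 mm high, which lies about where the handle comes out above it; origin under its centre
- water_bottle: bystander: green glass water bottle, 66 mm across, 225 mm high; origin under its centre
- tape_gun: bystander: red and blue parcel tape dispenser lying on its side, about 240 x 120 x 50 mm; origin under its tape roll
- tape_roll: bystander: roll of brown tape, 96 mm across, 50 mm high, lying on the case's back panel between the rails, at least 200 mm behind the grip when the handle is in; origin under its centre
- wallets: bystander: stack of red document wallets, 210 x 150 x 12 mm; origin under its centre
- marker: bystander: blue and white marker pen, 135 mm long, 13 mm thick, lying on the white carton; origin under its centre

How it is judged:
By the outcome, as a careful person would: the job done as asked, in the order asked, and still so for the second after the job is handed in, while the arm keeps its last pose, push and grip.
It also fails if it takes over 51 s, if anything falls off the work surface, if the arm or the gripper's body presses on something with over 40 N, if the wrist force passes 120 N, or if a joint passes its speed limit or range.

## Working session

There is one attempt and no reset: what is moved stays moved. The work goes in short steps, each a Python script; the robot and the scene stay as the last script left them, time stands still between calls to the robot, and variables do not carry over. Pictures are saved under pics/ and viewed, at most 10 in all, crops included, and the job is handed in when it is done.

```bash
mkdir -p pics
python3 - <<'E'
from rig import robot
import cv2
for n in("top","side"):
    im=robot.grab_frame(n); cv2.imwrite(f"pics/{n}0.png",im[:,:,::-1]); print(n,robot.camera_info(n))
s=robot.get_state();print(s["time"],s["tool_rot"],s["force"],s["opening"])
E
```

```text
top {'fx': 535.4117676740873, 'fy': 535.4117676740873, 'cx': 324.1293162764065, 'cy': 234.75313664771804, 'rvec': array([ 2.20860814, -2.17497087,  0.06734449]), 'tvec': array([0.01285977, 0.5472178 , 1.42170051])}
side {'fx': 571.3023831205862, 'fy': 571.3023831205862, 'cx': 320.76837253422065, 'cy': 238.49177848831002, 'rvec': array([ 0.38877488, -2.75896473,  1.19368681]), 'tvec': array([0.52828317, 0.1845428 , 1.49873586])}
0.1 [[ 9.23461654e-01  3.83690462e-01 -4.51387401e-04]
 [ 3.83690724e-01 -9.23461174e-01  9.42217046e-04]
 [-5.53190451e-05 -1.04329447e-03 -9.99999454e-01]] [ 0.19393186 -0.44702456 -0.22980827] 0.09415640436537284
```

View pics/top0.png

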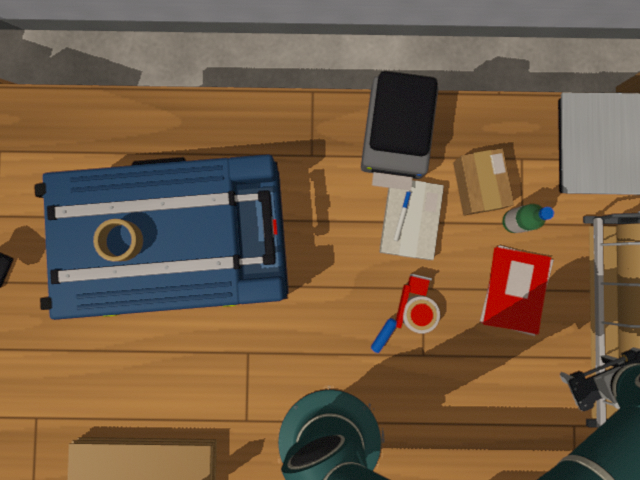

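View pics/side0.png

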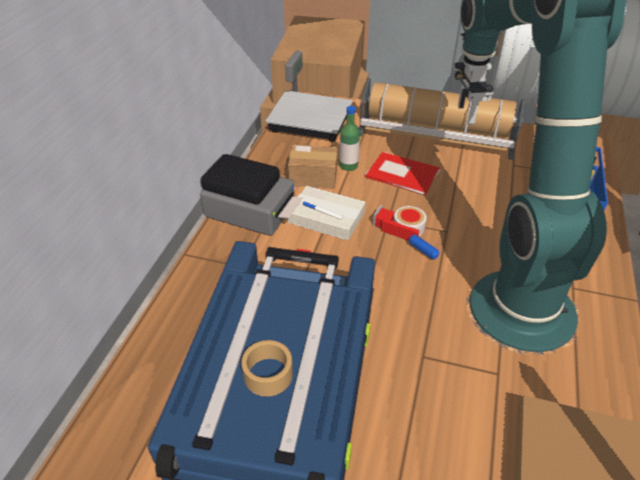

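The top view shows the case at left with the black bar at about (268,228) and the red button at (275,227). The handle draws towards image right, over the white carton at (412,220). The side view shows the bar at (303,257).

```bash
cat > h.py <<'E'
import cv2,numpy as np
from rig import robot
def cam(n):
    c=robot.camera_info(n);R=cv2.Rodrigues(c["rvec"])[0];return c,R,np.array(c["tvec"])
def ray(n,uv,z):
    c,R,t=cam(n);d=R.T@np.array([(uv[0]-c["cx"])/c["fx"],(uv[1]-c["cy"])/c["fy"],1]);o=-R.T@t
    return o+d*(z-o[2])/d[2]
def proj(n,p):
    c,R,t=cam(n);q=R@np.array(p)+t;return np.array([c["fx"]*q[0]/q[2]+c["cx"],c["fy"]*q[1]/q[2]+c["cy"]])
E
python3 - <<'E'
from h import *
im=cv2.imread("pics/top0.png");hsv=cv2.cvtColor(im,cv2.COLOR_BGR2HSV)
for n,(x0,y0,x1,y1) in (("top",(225,150,300,310)),("side",(235,235,390,300))):
    im=cv2.imread(f"pics/{n}0.png");c=im[y0:y1,x0:x1];hsv=cv2.cvtColor(c,cv2.COLOR_BGR2HSV)
    for nm,m in (("black",(c.max(2)<50)),("red",((hsv[...,0]<8)|(hsv[...,0]>172))&(hsv[...,1]>150)&(hsv[...,2]>90))):
        k,l,st,ce=cv2.connectedComponentsWithStats(m.astype(np.uint8))
        for i in range(1,k):
            if st[i,4]>8:
                pts=np.argwhere(l==i)[:,::-1].astype(np.float32)+[x0,y0]
                r=cv2.minAreaRect(pts.astype(np.float32));print(n,nm,st[i],ce[i]+[x0,y0],r, ray(n,r[0],.201))
    s=5 if n=="side" else 4
    cv2.imwrite(f"pics/c_{n}.png",cv2.resize(c,None,fx=s,fy=s,interpolation=cv2.INTER_CUBIC)[:600,:800])
c,R,t=cam("top");print("topcam",-R.T@t)
E
```

```text
top black [ 47   9  17 140 551] [280.7277677  230.92740472] ((279.03472900390625, 228.41297912597656), (139.51669311523438, 8.213985443115234), 85.19204711914062) [0.54914462 0.127284   0.201     ]
top black [  3  31  22  99 588] [236.75       227.68537415] ((236.728759765625, 230.009521484375), (20.60711669921875, 97.70687866210938), 2.385944128036499) [0.54387066 0.22620887 0.201     ]
top black [ 33  40  17  75 708] [267.29237288 226.95480226] ((266.55108642578125, 226.88424682617188), (73.94363403320312, 12.011375427246094), 85.73210906982422) [0.55228187 0.15658374 0.201     ]
top red [48 69  4 16 52] [274.59615385 226.38461538] ((274.5, 226.5), (15.0, 3.0), 90.0) [0.5534714  0.13799278 0.201     ]
side black [ 32  13  71  18 483] [301.50931677 255.76190476] ((301.8438415527344, 256.697021484375), (70.31739807128906, 9.786664962768555), 7.431407928466797) [0.54882162 0.16576998 0.201     ]
side black [22 35 13  6 26] [262.96153846 271.61538462] ((263.25, 271.75), (12.965337753295898, 2.5298221111297607), 18.434947967529297) [0.6197764  0.23729298 0.201     ]
side black [86 44 13  4 27] [327.18518519 280.18518519] ((327.0719909667969, 280.1039733886719), (12.343096733093262, 1.9677400588989258), 10.30484676361084) [0.47110137 0.22172524 0.201     ]
side red [62 14 14  3 31] [303.03225806 250.12903226] ((303.5, 250.0), (13.0, 2.0), 0.0) [0.55180072 0.14298852 0.201     ]
topcam [0.46101341 0.02295811 1.45182113]
```

View pics/c_top.png

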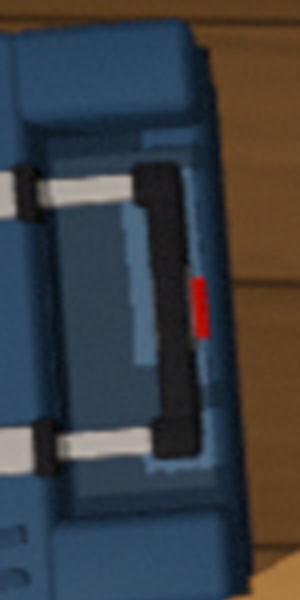

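View pics/c_side.png

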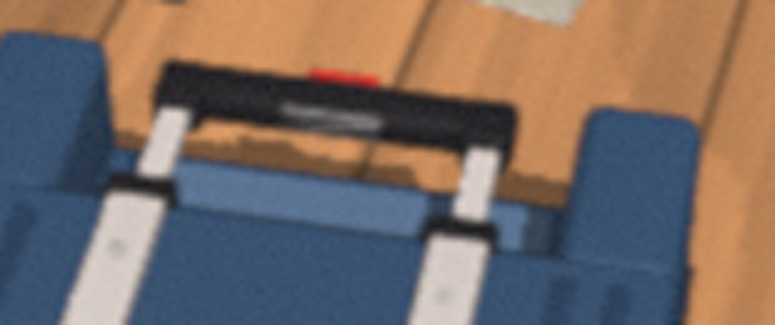

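Run:
```python
from h import *
im=cv2.imread("pics/top0.png")
g=im.max(2).astype(int)
# bar: front/back edges in its middle part, plus ends
m=np.zeros(g.shape,bool);m[188:268,255:277]=(g[188:268,255:277]<50)
F=[];B=[]
for r in list(range(202,217))+list(range(238,252)):
    c=np.where(m[r])[0]; F.append(ray("top",(c.max()+.5,r),.201));B.append(ray("top",(c.min()-.5,r),.201))
F=np.array(F);B=np.array(B)
for n,E in(("front",F),("back",B)):
    p=np.polyfit(E[:,0],E[:,1],1);print(n,"slope",p[0],"y at x=.553",np.polyval(p,.553))
ys,xs=np.where(m);r=cv2.boxPoints(cv2.minAreaRect(np.c_[xs,ys].astype(np.float32)));print([ray("top",q,.201).round(4) for q in r])
# rails yaw
hsv=cv2.cvtColor(im,cv2.COLOR_BGR2HSV)
w=(hsv[...,1]<60)&(hsv[...,2]>140)
for a,b in((190,222),(250,285)):
    C=[]
    for x in range(70,228,2):
        y=np.where(w[a:b,x])[0]
        if len(y)>3:C.append(ray("top",(x,a+y.mean()),.203))
    C=np.array(C);p=np.polyfit(C[:,1],C[:,0],1);print("rail dx/dy",p[0],"x at y=.16",np.polyval(p,.16),len(C))
# triangulate button top edge ; side-view red centroid vs. top
for p in ([.553,.138,.19],[.553,.135,.197],[.553,.157,.201]): print(p,proj("top",p),proj("side",p))
print("carton",ray("top",(412,220),.045),"printer corner",ray("top",(395,180),.03))
```

```text
front slope 0.10360303625801097 y at x=.553 0.1427256295386299
back slope 0.09086181466556767 y at x=.553 0.1644896960500744
[array([0.6437, 0.1787, 0.201 ]), array([0.6443, 0.1364, 0.201 ]), array([0.4658, 0.1327, 0.201 ]), array([0.4652, 0.1746, 0.201 ])]
rail dx/dy -0.0978582503782539 x at y=.16 0.6276902461070479 79
rail dx/dy -0.097453403160316 x at y=.16 0.4766980635702067 79
[0.553, 0.138, 0.19] [274.91382034 227.04870489] [303.73182915 251.76817516]
[0.553, 0.135, 0.197] [275.92356445 226.8475884 ] [304.04265667 248.86570838]
[0.553, 0.157, 0.201] [266.38000458 226.57573087] [301.272456   253.85190799]
carton [ 0.58778839 -0.2098478   0.045     ] printer corner [ 0.69590661 -0.16621434  0.03      ]
```

```bash
cat >> h.py <<'E'
th=0.0973
CX=np.array([np.cos(th),np.sin(th),0]);CY=np.array([-np.sin(th),np.cos(th),0])
RT=np.c_[CX,-CY,[0,0,-1]]
G=np.array([.553,.1525,.19])
def at(x,y,z=0): return G+CX*x+CY*y+[0,0,z]
def rep(tag=""):
    s=robot.get_state();d=s["ee_pos"]-G
    print(tag,"t%.2f"%s["time"],"case xyz mm",(np.array([d@CX,d@CY,d[2]])*1e3).round(1),"F case",np.round([s["force"]@CX,s["force"]@CY,s["force"][2]],1),"open %.4f"%s["opening"],"gf %.1f"%s["grasp_force"])
def shot(n,name,box,s):
    im=robot.grab_frame(n)[:,:,::-1];x0,y0,x1,y1=box
    cv2.imwrite("pics/"+name,cv2.resize(im[y0:y1,x0:x1],None,fx=s,fy=s,interpolation=cv2.INTER_CUBIC))
E
python3 - <<'E'
from h import *
p=robot.get_state()["ee_pos"]
print(robot.ik(at(0,-.002,0),RT),robot.ik(at(0,-.28,0),RT))
robot.move_linear([p[0],p[1],.40],velocity=.25)
robot.move_ptp(at(0,-.004,.13),RT); rep("above")
robot.gripper_to(.075)
print(robot.move_linear(at(0,-.004,0),velocity=.12,threshold=10)); rep("down")
shot("top","d_top.png",(200,140,360,300),3)
E
```

```text
[ 0.27349868  0.46482367 -0.76800937  1.76068576  0.36417572  1.0640178
 -2.09512725] [ 0.37674074  0.41007807 -0.2753078   1.72150195  0.1269541   1.02744624
 -1.41613878]
above t3.75 case xyz mm [  0.2  -4.7 129.9] F case [0.4 0.4 0.4] open 0.0938 gf 0.0
False
down t5.50 case xyz mm [ 0.3 -3.9  0.7] F case [-0.2 -0.3 -0.4] open 0.0749 gf 0.0
```

View pics/d_top.png

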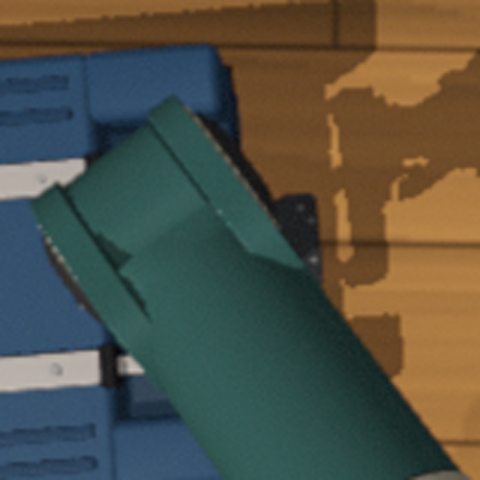

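The top view shows only the wrist over the grip (bar hidden), so I'll find the bar's back face by touch, then squeeze.

Run:
```python
from h import *
print(robot.move_linear(at(0,-.040),velocity=.03,threshold=4)); rep("touch")
s=robot.get_state();d=(s["ee_pos"]-G)@CY
back=d+s["opening"]/2; print("back face y",back)
c=back-.0125-.001   # ~1 mm of the play taken
if abs(back-.012)<.006:
    robot.move_linear(at(0,c-.003),velocity=.05)
    robot.gripper_to(.036); rep("near")
    robot.move_linear(at(0,c),velocity=.03)
    robot.gripper_to(.0); rep("squeezed")
```

```text
True
touch t6.29 case xyz mm [  0.  -24.3  -0.1] F case [0.2 3.1 2.2] open 0.0753 gf 1.4
back face y 0.013332966759930589
near t7.63 case xyz mm [-0.  -3.2 -0. ] F case [ 0.7 -0.5 -0.1] open 0.0363 gf 0.0
squeezed t8.22 case xyz mm [-0.   0.2 -0. ] F case [ 1.2  3.1 -2.7] open 0.0247 gf 30.0
```

Run:
```python
from h import *
print(robot.move_linear(at(0,-.07),velocity=.06,threshold=25)); rep("pulled")
robot.gripper_to(.06); rep("released")
shot("side","e_side.png",(200,180,440,340),3)
```

```text
False
pulled t9.54 case xyz mm [ -0.  -70.4  -0. ] F case [-2.  -2.9  0.6] open 0.0244 gf 30.0
released t10.26 case xyz mm [  0. -70.   0.] F case [-0.4 -0.2  0.4] open 0.0599 gf 0.0
```

View pics/e_side.png

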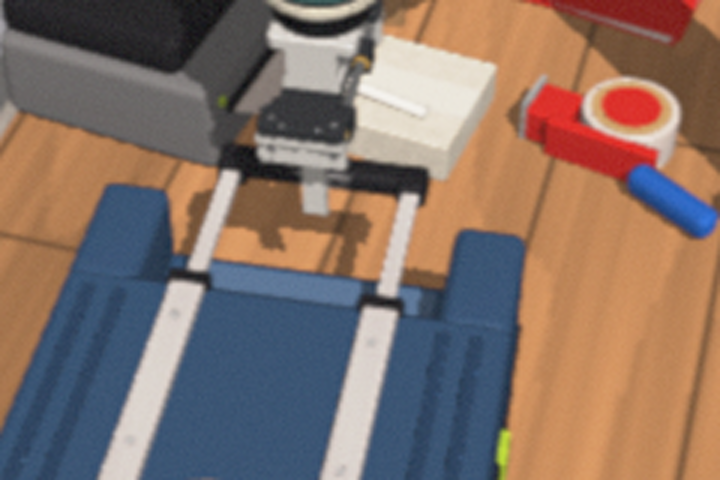

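The side view shows the handle about 70 mm out. The bar is clear of the printer, and the rear finger, at (315,190) in the crop, is behind it. Now I'll hook it on to the first stop with the button free.

Run:
```python
from h import *
print(robot.move_linear(at(0,-.135),velocity=.08,threshold=14)); rep("mid")
print(robot.move_linear(at(0,-.170),velocity=.03,threshold=10)); rep("stop1")
s=robot.get_state();d=(s["ee_pos"]-G)@CY; print("back face",d+s["opening"]/2)
shot("top","f_top.png",(220,140,420,290),3)
```

```text
False
mid t11.27 case xyz mm [  -0. -136.   -0.] F case [ 1.1  0.3 -0.7] open 0.0602 gf 0.0
True
stop1 t12.05 case xyz mm [-1.000e-01 -1.568e+02 -2.000e-01] F case [0.4 3.3 2. ] open 0.0603 gf 1.6
back face -0.12669038078114378
```

Run:
```python
from h import *
print(robot.move_linear(at(0,-.164),velocity=.01,threshold=12)); rep("verify lock")
```

```text
True
verify lock t12.46 case xyz mm [  -0.2 -156.7   -0.5] F case [1.6 2.3 1.9] open 0.0601 gf 1.1
```

View pics/f_top.png

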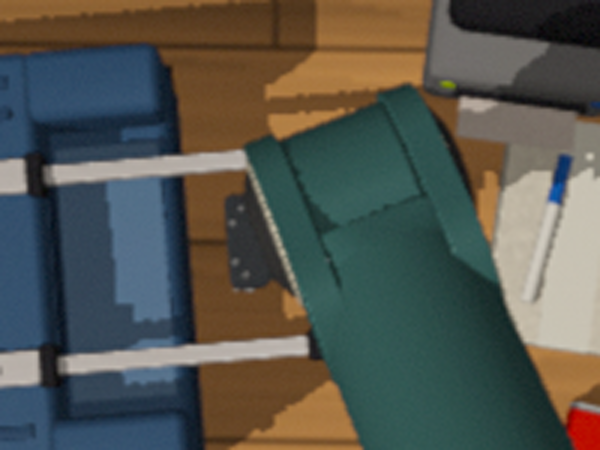

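The handle is locked at the first stop: the back face moved exactly 140 mm and 12 N doesn't shift it. The view shows the tubes out and the carton and marker undisturbed. Now the second stage.

Run:
```python
from h import *
c=-.1267-.0125-.001
robot.move_linear(at(0,c-.003),velocity=.05)
robot.gripper_to(.036); rep("near")
robot.move_linear(at(0,c),velocity=.03)
robot.gripper_to(.0); rep("squeezed")
if .022<robot.get_state()["opening"]<.0262:
    print(robot.move_linear(at(0,-.215),velocity=.06,threshold=25)); rep("pulled")
    robot.gripper_to(.06); rep("released")
    print(robot.move_linear(at(0,-.275),velocity=.08,threshold=14)); rep("mid")
    print(robot.move_linear(at(0,-.310),velocity=.03,threshold=10)); rep("stop2")
    s=robot.get_state();print("back face",(s["ee_pos"]-G)@CY+s["opening"]/2)
    print(robot.move_linear(at(0,-.305),velocity=.01,threshold=12)); rep("verify")
```

```text
near t13.45 case xyz mm [   0.  -143.2    0. ] F case [ 0.6 -0.2 -1.1] open 0.0359 gf 0.0
squeezed t14.04 case xyz mm [   0.  -139.8    0. ] F case [ 0.1  3.3 -2.2] open 0.0244 gf 30.0
False
pulled t15.44 case xyz mm [  -0.  -215.3    0. ] F case [ 0.3 -2.   1.8] open 0.0250 gf 30.0
released t16.16 case xyz mm [   0. -215.   -0.] F case [ 0.1 -0.3  0.6] open 0.0603 gf 0.0
False
mid t17.06 case xyz mm [-1.000e-01 -2.755e+02 -1.000e-01] F case [-0.2 -0.2  0.3] open 0.0599 gf 0.0
True
stop2 t17.81 case xyz mm [-1.000e-01 -2.947e+02 -4.000e-01] F case [0.3 4.1 3. ] open 0.0600 gf 2.0
back face -0.2647131536683163
True
verify t18.26 case xyz mm [-2.000e-01 -2.947e+02 -8.000e-01] F case [0.1 1.7 1.4] open 0.0601 gf 0.9
```

Run:
```python
from h import *
c=-.2647-.012
robot.move_linear(at(0,c),velocity=.05)
robot.move_linear(at(-.040,c),velocity=.06); rep("beside")
robot.gripper_to(0); rep("gripped")
print(robot.move_linear(at(-.040,c+.008),velocity=.01,threshold=10)); rep("push-in check")
robot.move_linear(at(-.040,c+.0005),velocity=.02)
robot.pause(.5); rep("final")
shot("side","g_side.png",(200,140,460,320),3)
```

```text
beside t19.58 case xyz mm [-3.980e+01 -2.768e+02  1.000e-01] F case [0.3 0.2 0.2] open 0.0600 gf 0.0
gripped t20.23 case xyz mm [-4.000e+01 -2.767e+02 -1.000e-01] F case [ 1.5  0.4 -1.3] open 0.0241 gf 30.0
True
push-in check t20.68 case xyz mm [-4.000e+01 -2.747e+02 -1.000e-01] F case [ 0.5 -0.6  4.3] open 0.0238 gf 30.0
final t21.43 case xyz mm [ -40.  -276.2   -0. ] F case [ 0.9  3.2 -1.2] open 0.0238 gf 30.0
```

View pics/g_side.png

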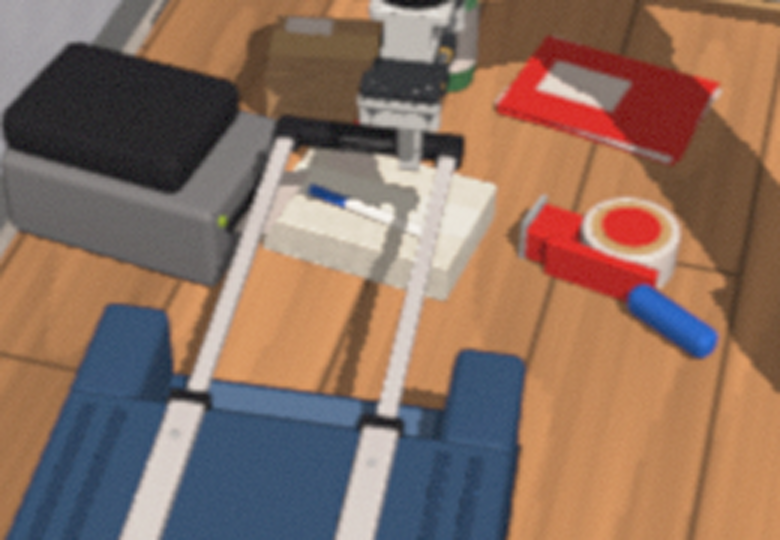

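The view shows the handle fully out, the gripper on the bar beside the red button (visible at about (358,124)), and the carton and marker in place. The inward push stopped after 2 mm, so the handle is locked.

```bash
python3 -c "
from rig import robot
print(robot.sign_off())"
```

```text
the job is handed in; nothing more can be done
None
```

The handle was drawn out and clicked in at the first stop, then at the second, and the job was handed in at about 21 s with it locked fully out, the gripper closed at 30 N on the bar beside the button, the button out, and nothing else seen to have moved.

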